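# Pin the chopping-shelf fence with its quarter-turn thumbscrew

## Robot

A 6-joint arm with a two-finger parallel gripper is mounted at the origin on the work surface. World frame = base frame: x ahead of the robot, y to its left, z up, the work surface at z = 0. Lengths are in mm, angles in rad, forces in N, time in s.
With the tool pointing down it reaches from about 400 to 925 mm from the base axis. Payload 12.5 kg.
Tool frame: the origin (TCP) lies between the finger pads; the fingertips stand 14 mm ahead of it and the grasp point (between the pads) lies 5 mm behind it; x points along the fingers, y is the direction in which the jaws open and shut, and the axes are right-handed (so a half turn about x gives the same grasp; the last joint's range is limited). The gripper opens to 95 mm and grips with 3 to 60 N. Pads are 20 mm wide; open, the fingers measure 119 mm over their backs; the gripper's body (75 mm by 180 mm) begins 59 mm behind the grasp point.
Start: joints at [-1.232, 0.491, 1.559, -0, 1.092, -0.106], TCP at [268.947, -564.192, 228.661] pointing down, gripper open.
Joint ranges: [-3.1, 3.1], [-0.84, 2.19], [0.05, 2.79], [-1.13, 4.28], [0.06, 2.93], [-2.69, 2.69]. Speed limits (rad/s): [2.22, 2.22, 2.79, 3.14, 3.14, 3.14].

## Interface

Orientations are given as [roll, pitch, yaw] about the fixed x, y, z axes, in that order (R = Rz(yaw) Ry(pitch) Rx(roll)).
In Python, from cell import env, cams gives the robot as it stands.
- The arm moves only by the tool carry_out, never from a script. Its arguments are lists of equal length, an entry for each row: "grip": the closure, from -1 (fully open) to 1 (shut); "linear": the shift along the tool's x, y, z scaled (see below), a list of three; "turn": the turn about the tool's x scaled (see below). In form: {"grip": [grip, ...], "linear": [[tx, ty, tz], ...], "turn": [turn, ...]}. A call has 1 to 5 rows; each row shifts and turns the commanded pose from where the row before left it, along the tool's axes as they then stand; what a row does not reach is not made up. The controller multiplies each number of a shift by 0.5 m and each number of a turn by 180 degrees. A row lasts 1/10 s, in which the tool goes at most 50 mm and 8.59 degrees, less where a joint would pass 70% of its speed; a pose out of reach is approached as far as the arm can. A call with a number of a shift or a turn outside -1 to 1 is refused whole. A call with a gripper value outside its range is refused whole. The fingers move at their own pace and stop on an object; the grip force is fixed at half the most. Time passes only in rows, so rows that do not move let the fingers close. It gives the time, the measured TCP pose, the force and the opening at its end, in the units of the state.
- env.state(): the state, without advancing time (a new reading comes with each control period).
- cams.read_camera(name): name is "scene" or "top" or "wrist"; returns the picture (384x512x3 uint8, blue, green, red); there is no depth.
- cams.camera_info(name): a dict with "fx", "fy", "cx", "cy" (pixels), "view" (4x4, takes a point from world to camera coordinates). Camera axes: x right, y down, z forward; pixel columns grow to the right and rows downward; lengths in mm; the calibration is good to about 2 mm. A picture is of the moment at which its call begins: read the wrist's pose just before it. camera_info takes no time and is no camera call; for the wrist camera it gives the pose at the moment of the call.
- env.job_done(): hands the job in, once; it reports no verdict.
The state is a dict: "t": time; "joints": joint angles; "qvel": joint speeds; "tau": joint torques, N m; "eef_pos": TCP position; "tcp_rot": TCP orientation; "ft_force": force on the tool from outside, world axes, zero at the start; "moment": the same for the moment, N m; "opening": opening from 0.0 (shut) to 1.0 (fully open).
Only numpy, scipy, OpenCV 4.12 (cv2) and the standard library are available. Lean on these libraries where they do the work, as an engineer would, in place of code of your own. Each camera call takes 0.05 s, during which the arm holds its last target. There are 200 camera calls.

## Task

Slide the aluminium fence bracket along its green rail towards the red end stop until its slot lies over the slot in the dark track beneath. Then take the orange thumbscrew from its wooden stand, pass it through both slots until its round flange sits flat on the bracket, give it a quarter turn so that its wing stands crosswise to the rail, and let go. Push and press gently (under 15 N), feeling for the stop, and leave the other things on the shelf as they are.

Things in the scene. Friction and masses are not known exactly. Their poses are not given: they have to be found in the camera images.
- rail: Fixed green U-shaped rail, 66 wide, 34 high. Origin: at table height on its centre line; +x along the rail towards its red-stop end, z up; it reaches from x = -183 to +62 mm. Side cheeks 10 thick, inner gap 45.5, guide the bracket. In it lies a dark steel track (see rail_mark)
- rail_mark (a point): Point on the rail's axis above its origin, 26 mm over the table: level of the top of the track (6 thick, hollow 16 mm below). Track has a slot 27 (x) by 12 and a rigid red stop, 8 high, its face 30 mm past the slot's centre. The slot centre is clamped somewhere 4 to 44 mm past this mark along +x (unreported, fixed). Bracket touching the stop = slots coincide
- fence: Loose aluminium bracket, about 220 g, flat on the track with 0.75 mm play to each cheek; x along the rail to the stop, z up. Foot 150 (x) by 44 by 8 thick with a through slot 27 (x) by 12 (y). Origin: slot centre, underside of the foot; front edge at x = +30, rear at -120 mm. Starts 31 to 66 mm short of the rail's origin
- fence_wall (a point): Middle of the bracket's upright wall, where to grip: at x = -90, z = +33 mm in the fence's axes. Wall 10 thick in x, 44 wide in y, from z = 8 (top of foot) to 58 mm; blue patch on it
- screw: Loose quarter-turn thumbscrew, about 60 g, upright. Origin: centre of underside, z up. Steel foot bar 24 (x) by 9 (y), z = 0 to 8 (lowest 3 mm only 19 by 5), neck diameter 9, flange diameter 36 at z = 23.5 to 27.5, wing above. Enters a slot only with x along its long side. Seated: origin 15.5 mm below the fence's origin, 1.5 mm play, turns easily either way
- screw_wing (a point): Grip point of the thumbscrew's orange wing, 51 mm above its origin. Wing 26 (x) by 10 (y), z = 27.5 to 65.5 mm, parallel to the foot bar; turned a quarter, the foot bar locks crosswise under the track
- stand: Fixed wooden block 70 (x) by 60 (y) by 30 high with a slot 29 (x) by 14 in which the thumbscrew stands, its flange resting on the top. Origin: centre of underside, z up
- ramekin: Bystander: yellow ramekin, rim diameter 84, 45 high. Origin: centre of underside
- bowl: Bystander: blue hard bowl, rim diameter 130, 55 high. Origin: centre of underside
- lunchbox: Bystander: white lunch box 150 by 100 by 61 high with closed lid. Origin: centre of underside
- fork: Bystander: steel fork 200 long, 4 high, lying on the shelf. Origin: near its middle, on its underside
There are look-alikes about, which are no part of the job. There is more than one size of the fence; the one meant has the size given above.

How it is judged:
By the outcome, as a careful person would: the job done as asked, in the order asked, and still so for the second after the job is handed in, with the robot touching nothing.
It also fails if it takes over 67 s, if anything falls off the work surface, if the arm or the gripper's body presses on something with over 40 N, if the wrist force passes 120 N, or if a joint passes its speed limit or range.

## Working session

There is one attempt and no reset: what is moved stays moved. The work goes in short steps, Python scripts to look and compute and a tool call to move; the robot and the scene stay as the last step left them, time stands still between calls to the robot, and variables do not carry over. Pictures are saved under pics/ and viewed, about 8 in all and at most 12, crops included, and the job is handed in when it is done.

Besides the shell and the picture viewer there is one more tool, called after "Call:" as name(argument=value, ...), one argument or row to a line, values as JSON. carry_out: Moves the arm, as the interface text tells. Shifts and turns lie within -1 to 1; 1 stands for 0.5 m of shift or 180 degrees of turn. Its arguments: {"type":"object","properties":{"grip":{"type":"array"},"linear":{"type":"array"},"turn":{"type":"array"}},"required":["grip","linear","turn"]}

```bash
mkdir -p pics; ls
python3 - <<'E'
from cell import env,cams
import cv2,numpy as np
s=env.state();print({k:np.round(v,3).tolist() for k,v in s.items()})
for n in("scene","top"):
    i=cams.camera_info(n);print(n,i["fx"],i["cx"],i["cy"],np.round(i["view"],3).tolist())
    cv2.imwrite(f"pics/{n}0.png",cams.read_camera(n))
E
```

```text
pics
{'t': 0.0, 'joints': [-1.232, 0.492, 1.559, 0.0, 1.092, -0.106], 'qvel': [-0.002, 0.001, -0.0, -0.002, 0.001, 0.001], 'tau': [-0.001, -61.264, -25.818, 0.069, 0.048, -0.0], 'eef_pos': [268.871, -563.933, 228.066], 'tcp_rot': [-1.706, 1.57, 1.88], 'ft_force': [0.007, -0.92, 0.316], 'moment': [-0.022, -0.002, -0.025], 'opening': 0.999}
scene 354.15357540474093 256.36181716880407 186.18167572143895 [[-0.727, 0.687, -0.004, 413.828], [0.388, 0.406, -0.827, -157.625], [-0.567, -0.602, -0.562, 1266.521], [0.0, 0.0, 0.0, 1.0]]
top 473.9657222206622 250.08345180557671 197.6907263763969 [[0.004, -1.0, -0.004, -11.94], [-0.997, -0.004, -0.083, 545.477], [0.083, 0.004, -0.997, 1275.297], [0.0, 0.0, 0.0, 1.0]]
```

View pics/top0.png

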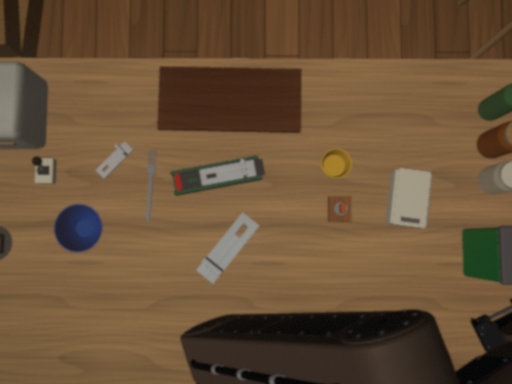

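View pics/scene0.png

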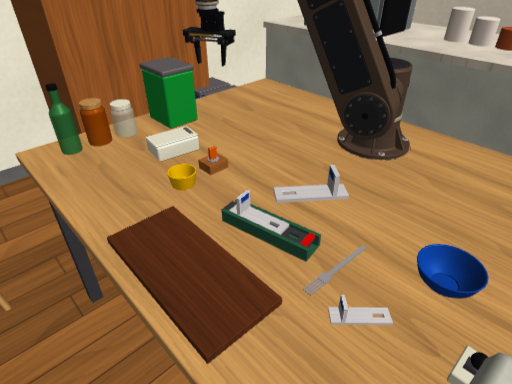

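Top view: the rail runs from its red stop at about (178,182) to (263,167). The bracket is in it, with its slot at (210,177) and wall at about (248,170). The stand and screw are at (340,209). Loose look-alikes lie at (228,247) and (115,160).

```bash
cat > h.py <<'E'
import cv2,numpy as np
from cell import env,cams
def ray(i,uv):
    V=np.array(i["view"]);R=V[:3,:3];c=-R.T@V[:3,3]
    d=R.T@np.array([(uv[0]-i["cx"])/i["fx"],(uv[1]-i["cy"])/i["fy"],1.]);return c,d/np.linalg.norm(d)
def onz(i,uv,z):
    c,d=ray(i,uv);return c+d*(z-c[2])/d[2]
def tri(obs):
    A=np.zeros((3,3));b=np.zeros(3)
    for i,uv in obs:
        c,d=ray(i,uv);P=np.eye(3)-np.outer(d,d);A+=P;b+=P@c
    x=np.linalg.solve(A,b)
    return x,[float(np.linalg.norm((np.eye(3)-np.outer(ray(i,u)[1],ray(i,u)[1]))@(x-ray(i,u)[0]))) for i,u in obs]
def proj(i,p):
    q=np.array(i["view"])@np.append(p,1);return np.array([i["fx"]*q[0]/q[2]+i["cx"],i["fy"]*q[1]/q[2]+i["cy"]])
def hsv(im):return cv2.cvtColor(im,cv2.COLOR_BGR2HSV)
def snap(n,f=None):
    i=cams.camera_info(n);im=cams.read_camera(n)
    if f:cv2.imwrite("pics/"+f,im)
    return i,im
def toolR():
    from scipy.spatial.transform import Rotation as Ro
    return Ro.from_euler("xyz",env.state()["tcp_rot"]).as_matrix()
E
python3 - <<'E'
from h import *
i=cams.camera_info("top");im=cv2.imread("pics/top0.png");H=hsv(im)
m=cv2.inRange(H,(45,60,20),(90,255,255));m[:,:165]=0;m[:,275:]=0;m[:140]=0;m[205:]=0
p=cv2.findNonZero(m);r=cv2.minAreaRect(p);print(r)
b=cv2.boxPoints(r);print([onz(i,u,34).round(1).tolist() for u in b])
print("stand",onz(i,(340,209),30).round(1))
m=cv2.inRange(H,(0,170,120),(8,255,255));m[:,:165]=0;m[:,275:]=0;print("red",cv2.findNonZero(m).reshape(-1,2).mean(0), onz(i,cv2.findNonZero(m).reshape(-1,2).mean(0),34).round(1))
w=cams.camera_info("wrist");V=np.array(w["view"]);R=V[:3,:3];c=-R.T@V[:3,3];T=toolR()
print("fx",w["fx"],"cam in tool",(T.T@(c-env.state()["eef_pos"])).round(1),"cam axes in tool\n",(T.T@R.T).round(2),"\ntool axes\n",T.round(3))
E
```

```text
((215.74269104003906, 175.0106201171875), (22.433399200439453, 86.67449188232422), 79.50852966308594)
[[614.4, 206.1, 34.0], [658.8, -26.3, 34.0], [598.1, -37.6, 34.0], [554.0, 193.9, 34.0]]
stand [ 515.1 -254.1   30. ]
red [177.77922078 181.4025974 ] [588.3 187.4  34. ]
fx 312.36534433040214 cam in tool [-155.5    0.5  -70.7] cam axes in tool
 [[ 0.   -0.25  0.97]
 [ 1.   -0.   -0.  ]
 [ 0.    0.97  0.25]] 
tool axes
 [[-0.     0.43  -0.903]
 [ 0.001 -0.903 -0.43 ]
 [-1.    -0.001 -0.   ]]
```

Call:
carry_out(
  grip=[-1, -1, -1, -1, -1],
  linear=[
    [0.01, -0.035, -0.07],
    [0.01, -0.035, -0.07],
    [0.01, -0.035, -0.07],
    [0.01, -0.035, -0.07],
    [0.01, -0.035, -0.07],
  ],
  turn=[0, 0, 0, 0, 0],
)

```text
t: 0.6
eef_pos: [389.9, -408.5, 203.2]
tcp_rot: [-1.375, 1.57, 2.211]
ft_force: [0.4, -0.9, -0.4]
opening: 0.998
```

Call:
carry_out(
  grip=[-1, -1, -1, -1, -1],
  linear=[
    [0.01, -0.035, -0.07],
    [0.01, -0.035, -0.07],
    [0.01, -0.035, -0.07],
    [0.01, -0.035, -0.07],
    [0, 0, 0],
  ],
  turn=[0, 0, 0, 0, 0],
)

```text
t: 1.1
eef_pos: [487.2, -283.1, 182.8]
tcp_rot: [-1.419, 1.569, 2.171]
ft_force: [-0.9, 0.3, -0.2]
opening: 1.001
```

Run:
```python
from h import *
import json
s=env.state();i,im=snap("wrist","w1.png");json.dump({k:np.array(v).tolist() if not isinstance(v,str) else v for k,v in i.items()},open("w1.json","w"));print(s["t"],s["eef_pos"],s["joints"])
```

```text
1.1 [ 487.22763797 -283.12794867  182.82696725] [-6.43835631e-01  4.56393426e-01  1.76342102e+00  5.90504049e-04
  9.23168774e-01  4.78064690e-01]
```

View pics/w1.png

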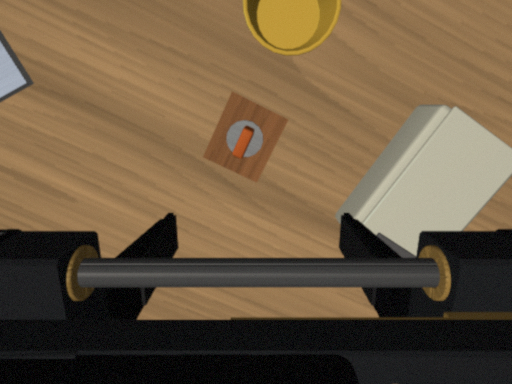

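The screw's orange wing is at about (243,141) with the grey flange around it. The fingers fill the bottom of the picture, and the ramekin is at (290,20).

```bash
cat >> h.py <<'E'
def screw(im,i,zt=72,lo=(3,120,60),hi=(14,255,255),roi=None):
    m=cv2.inRange(hsv(im),lo,hi)
    if roi:
        k=np.zeros_like(m);x0,y0,x1,y1=roi;k[y0:y1,x0:x1]=1;m=m*k
    c=max(cv2.findContours(m,cv2.RETR_EXTERNAL,cv2.CHAIN_APPROX_NONE)[0],key=cv2.contourArea);return c
E
python3 - <<'E'
from h import *
import json
i=json.load(open("w1.json"));im=cv2.imread("pics/w1.png")
r=im[85:190,195:300]; 
print("hsv wing",hsv(im)[[141,128,150,110],[243,249,239,235]])
cv2.imwrite("pics/w1c.png",cv2.resize(r,None,fx=6,fy=6,interpolation=cv2.INTER_CUBIC)[:600])
E
```

```text
hsv wing [[ 10 193 174]
 [ 12 210  73]
 [ 10 199 168]
 [ 13 148 122]]
```

View pics/w1c.png

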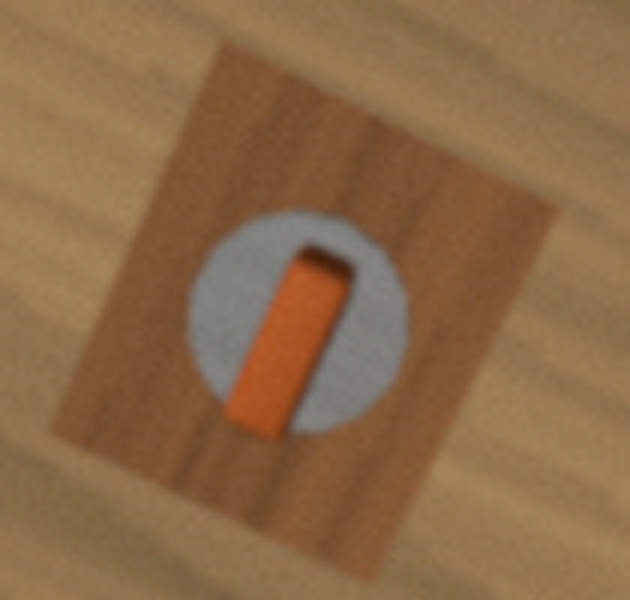

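```bash
cat >> h.py <<'E'
def meas(im,i,roi,zt=72,zf=34):
    x0,y0,x1,y1=roi;k=np.zeros(im.shape[:2],np.uint8);k[y0:y1,x0:x1]=255
    h=hsv(im);m=cv2.inRange(h,(4,160,120),(14,255,255))&k
    c=max(cv2.findContours(m,cv2.RETR_EXTERNAL,cv2.CHAIN_APPROX_NONE)[0],key=cv2.contourArea)
    P=np.array([onz(i,u,zt)[:2] for u in c.reshape(-1,2)],np.float32);r=cv2.minAreaRect(P);b=cv2.boxPoints(r)
    e=[b[1]-b[0],b[2]-b[1]];e=max(e,key=np.linalg.norm)
    w=np.array(cv2.minAreaRect(c)[0])
    g=cv2.inRange(h,(0,0,60),(180,70,255))&k
    c=max(cv2.findContours(g,cv2.RETR_EXTERNAL,cv2.CHAIN_APPROX_NONE)[0],key=cv2.contourArea)
    F=np.array([onz(i,u,zf)[:2] for u in cv2.convexHull(c).reshape(-1,2)],np.float32);fc,fr=cv2.minEnclosingCircle(F)
    return dict(wing_c=np.round(r[0],1),size=np.round(r[1],1),yaw=np.degrees(np.arctan2(e[1],e[0])).round(1),px=w,fl=np.round(fc,1),fr=round(fr,1))
E
python3 - <<'E'
from h import *
import json
i=json.load(open("w1.json"));im=cv2.imread("pics/w1.png")
print(meas(im,i,(195,85,300,190)))
a=env.state();T=toolR();print(T.round(3),a["eef_pos"])
q=[onz(i,u,30).round(1).tolist() for u in [(195+222/6,85+40/6),(195+557/6,85+205/6),(195+372/6,85+580/6),(195+50/6,85+432/6)]];print("stand corners",q,np.mean(q,0))
E
```

```text
{'wing_c': array([ 516.5, -253.8]), 'size': array([ 9.2, 25.6]), 'yaw': np.float32(-1.3), 'px': array([241.90005493, 143.20002747]), 'fl': array([ 516.8, -254. ]), 'fr': 17.8}
[[-0.001  0.433 -0.901]
 [ 0.001 -0.901 -0.433]
 [-1.    -0.001  0.   ]] [ 486.32864136 -284.7480254   183.12475191]
stand corners [[551.1, -225.0, 30.0], [551.4, -284.1, 30.0], [482.5, -284.1, 30.0], [482.1, -225.1, 30.0]] [ 516.775 -254.575   30.   ]
```

Call:
carry_out(
  grip=[-1, -1, -1, -1, -1],
  linear=[
    [0, -0.0494, -0.0688],
    [0, -0.0494, -0.0688],
    [0, -0.0494, -0.0688],
    [0, -0.0494, -0.0688],
    [0, -0.0494, -0.0688],
  ],
  turn=[0, 0, 0, 0, 0],
)

```text
t: 1.65
eef_pos: [588.0, -100.7, 183.7]
tcp_rot: [1.109, 1.571, -1.589]
ft_force: [0.1, -0.2, -0.5]
opening: 1.001
```

Call:
carry_out(
  grip=[0.5, 0.5, 0.5, 0.5, 0.5],
  linear=[
    [0, -0.0494, -0.0688],
    [0, -0.0494, -0.0688],
    [0, 0, 0],
    [0, 0, 0],
    [0, 0, 0],
  ],
  turn=[0, 0, -0.0463, -0.0463, -0.0463],
)

```text
t: 2.15
eef_pos: [628.4, -27.6, 183.4]
tcp_rot: [-0.331, 1.57, -2.586]
ft_force: [0.3, 0.8, -0.9]
opening: 0.637
```

Call:
carry_out(
  grip=[0.5, 0.5, 0.5, 0.5, 0.5],
  linear=[
    [0, 0, 0],
    [0, 0, 0],
    [0, 0, 0],
    [0, 0, 0],
    [0, 0, 0],
  ],
  turn=[-0.0463, -0.0463, -0.0463, -0.0463, -0.0463],
)

```text
t: 2.65
eef_pos: [628.4, -28.2, 183.6]
tcp_rot: [-0.914, 1.57, -2.443]
ft_force: [-0.2, 1.0, -0.6]
opening: 0.265
```

Call:
carry_out(
  grip=[0.5, 0.5, 0.5],
  linear=[
    [0, 0, 0],
    [0, 0, 0],
    [0, 0, 0],
  ],
  turn=[-0.0463, 0, 0],
)

```text
t: 2.95
eef_pos: [628.4, -27.7, 183.6]
tcp_rot: [-1.082, 1.571, -2.475]
ft_force: [0.2, 0.8, -1.0]
opening: 0.247
```

Run:
```python
from h import *
import json
s=env.state();i,im=snap("wrist","w2.png");json.dump({k:np.array(v).tolist() if not isinstance(v,str) else v for k,v in i.items()},open("w2.json","w"));print(s["t"],s["eef_pos"],s["joints"]);print(toolR().round(3))
```

```text
2.95 [628.39474248 -27.65839429 183.58487808] [-1.48890695e-01  5.42018027e-01  1.59836947e+00 -1.63755961e-04
  1.00133504e+00 -3.26647967e-01]
[[-0.     0.984  0.177]
 [-0.     0.177 -0.984]
 [-1.    -0.     0.   ]]
```

View pics/w2.png

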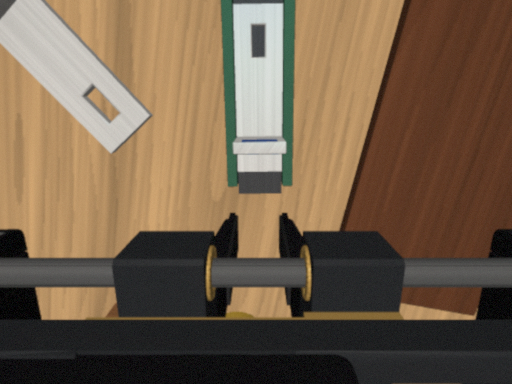

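The rail's cheeks run at columns 223–240 and 283–294, with the rear end at row 187. The wall top is at row 146 (columns 233–286) and the bracket slot at (258,40). A look-alike lies at the upper left.

```bash
cat >> h.py <<'E'
def railfit(im,i,rows,cr):
    "outer edges of green cheeks per row -> world lines at z=34"
    m=cv2.inRange(hsv(im),(50,80,20),(90,255,255));L=[];R=[]
    for v in rows:
        x=np.flatnonzero(m[v,cr[0]:cr[1]])+cr[0]
        if len(x)>5:L.append(onz(i,(x.min()-.5,v),34)[:2]);R.append(onz(i,(x.max()+.5,v),34)[:2])
    f=[cv2.fitLine(np.array(q,np.float32),cv2.DIST_HUBER,0,.01,.01).ravel() for q in (L,R)]
    return f
E
python3 - <<'E'
from h import *
import json
i=json.load(open("w2.json"));im=cv2.imread("pics/w2.png")
f=railfit(im,i,range(5,175),(200,320))
d=(f[0][:2]*np.sign(f[0][1])+f[1][:2]*np.sign(f[1][1]))/2;d/=np.linalg.norm(d);n=np.array([d[1],-d[0]])
o=[float(q[2:]@n) for q in f];print("dirs",[np.degrees(np.arctan2(*(q[:2]*np.sign(q[1]))[::-1])).round(2) for q in f],"d",d.round(4),"off",o,"width",abs(o[0]-o[1]),"centre",np.mean(o))
g=cv2.inRange(im,(0,0,0),(110,110,110));g[:15]=0;g[70:]=0;g[:,:245]=0;g[:,275:]=0
c=max(cv2.findContours(g,0,1)[0],key=cv2.contourArea);r=cv2.boundingRect(c);u=(r[0]+r[2]/2-.5,r[1]+r[3]/2-.5);print("slot box",r)
P=onz(i,u,34)[:2];print("slot",P.round(1),"along",P@d,"off",P@n)
for v,z,t in((140,84,"wall front?"),(153,84,"wall rear top"),(187,34,"rail rear end"),(172,34,"foot rear")):
    q=onz(i,(259,v),z)[:2];print(t,(q@d).round(1),(q@n).round(1))
s=env.state()["eef_pos"];print("tcp along,off",s[:2]@d,s[:2]@n)
t=cv2.imread("pics/top0.png");it=cams.camera_info("top")
cr=t[150:205,160:275];cv2.imwrite("pics/t0c.png",cv2.resize(cr,None,fx=6,fy=6,interpolation=cv2.INTER_CUBIC))
E
```

```text
dirs [np.float32(100.89), np.float32(100.73)] d [-0.1876  0.9823] off [581.1818237304688, 644.3010864257812] width 63.1192626953125 centre 612.741455078125
slot box (252, 25, 13, 32)
slot [605.3  97.1] along -18.136630038698158 off 612.8164045004232
wall front? -101.7 612.7
wall rear top -112.3 612.6
rail rear end -154.3 612.3
foot rear -138.8 612.4
tcp along,off -144.8544466255592 612.1107365788241
```

Call:
carry_out(
  grip=[0.5, 0.5, 0.5, 0.5, 0.5],
  linear=[
    [0.08, 0.001, 0],
    [0.08, 0, 0],
    [0.07, 0, 0],
    [0.027, 0, 0],
    [0, 0, 0],
  ],
  turn=[-0.003, 0, 0, 0, 0],
)

```text
t: 3.5
eef_pos: [628.4, -26.8, 53.7]
tcp_rot: [-1.876, 1.568, 3.027]
ft_force: [-0.2, -0.3, -0.2]
opening: 0.248
```

Call:
carry_out(
  grip=[0.5, 0.5, 0.5, 0.5, 0.5],
  linear=[
    [0, 0, -0.012],
    [0, 0, -0.012],
    [0, 0, -0.01],
    [0, 0, -0.01],
    [0, 0, -0.01],
  ],
  turn=[0, 0, 0, 0, 0],
)

```text
t: 4.0
eef_pos: [624.1, 0.2, 55.9]
tcp_rot: [1.112, 1.569, -0.266]
ft_force: [0.4, -1.6, 0.7]
opening: 0.251
```

Call:
carry_out(
  grip=[0.5, 0.5, 0.5, 0.5, 0.5],
  linear=[
    [0, 0, -0.01],
    [0, 0, -0.01],
    [0, 0, -0.01],
    [0, 0, -0.01],
    [0, 0, -0.01],
  ],
  turn=[0, 0, 0, 0, 0],
)

```text
t: 4.5
eef_pos: [619.0, 24.7, 55.1]
tcp_rot: [0.551, 1.571, -0.827]
ft_force: [0.7, -2.0, 0.4]
opening: 0.248
```

Run:
```python
from h import *
import json
s=env.state();i,im=snap("wrist","w3.png");json.dump({k:np.array(v).tolist() if not isinstance(v,str) else v for k,v in i.items()},open("w3.json","w"));print(s["t"],s["eef_pos"],s["ft_force"]);d=np.array([-.1876,.9823]);print("along",s["eef_pos"][:2]@d)
```

```text
4.5 [619.01113933  24.70702591  55.11815381] [ 0.73978802 -1.97653118  0.37839144]
along -91.85677818765447
```

View pics/w3.png

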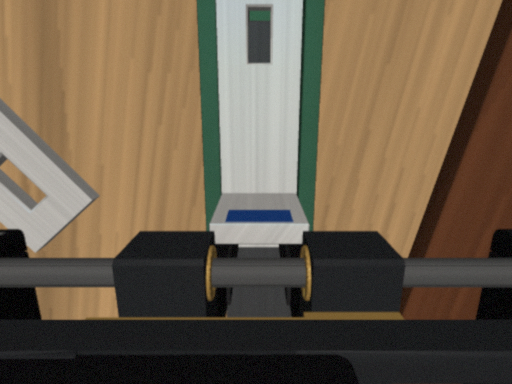

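The wall is now in front of the fingers at row 240. The bracket slot spans rows 6–64 at columns 247–271, with green hollow (the track slot) visible above row 20.

Run:
```python
from h import *
import json
i=json.load(open("w3.json"));im=cv2.imread("pics/w3.png");d=np.array([-.1876,.9823]);n=np.array([.9823,.1876])
col=im[0:75,254:266].mean(1);print([(v,col[v].round().astype(int).tolist()) for v in list(range(0,12))+list(range(16,25))+list(range(56,70))])
for v,z in((6,34),(20.5,26),(64,34)):
    q=onz(i,(259.5,v),z)[:2];print(v,(q@d).round(1),(q@n).round(1))
t=cv2.imread("pics/top0.png");it=cams.camera_info("top");h=hsv(t)
m=cv2.inRange(h,(0,150,100),(10,255,255));m[:,:165]=0;m[:,200:]=0;m[:165]=0;m[200:]=0
b=cv2.boxPoints(cv2.minAreaRect(cv2.findNonZero(m)));print([(onz(it,u,34)[:2]@d).round(1) for u in b])
```

```text
[(0, [193, 194, 185]), (1, [192, 193, 184]), (2, [192, 193, 183]), (3, [181, 181, 174]), (4, [152, 154, 153]), (5, [131, 135, 136]), (6, [113, 118, 119]), (7, [82, 84, 86]), (8, [68, 71, 72]), (9, [68, 70, 70]), (10, [68, 78, 65]), (11, [71, 90, 57]), (16, [72, 94, 53]), (17, [71, 93, 53]), (18, [72, 94, 54]), (19, [71, 93, 54]), (20, [67, 82, 56]), (21, [62, 66, 58]), (22, [65, 64, 61]), (23, [66, 64, 62]), (24, [66, 65, 61]), (56, [66, 65, 62]), (57, [65, 64, 62]), (58, [66, 66, 62]), (59, [65, 64, 61]), (60, [65, 65, 62]), (61, [69, 68, 65]), (62, [95, 96, 95]), (63, [145, 149, 147]), (64, [178, 184, 181]), (65, [184, 190, 185]), (66, [188, 194, 188]), (67, [188, 193, 188]), (68, [187, 192, 188]), (69, [188, 193, 188])]
6 27.5 612.4
20.5 22.8 612.4
64 -0.0 612.5
[np.float64(81.7), np.float64(65.1), np.float64(65.5), np.float64(82.0)]
```

The stop should be about 22 mm ahead.

Call:
carry_out(
  grip=[0.5, 0.5, 0.5, 0.5, 0.5],
  linear=[
    [0, 0, -0.008],
    [0, 0, -0.008],
    [0, 0, -0.008],
    [0, 0, -0.008],
    [0, 0, -0.004],
  ],
  turn=[0, 0, 0, 0, 0],
)

```text
t: 5.05
eef_pos: [615.5, 42.4, 55.1]
tcp_rot: [-1.583, 1.571, -2.961]
ft_force: [0.9, -1.6, 0.3]
opening: 0.251
```

Call:
carry_out(
  grip=[0.5, 0.5],
  linear=[
    [0, 0, -0.002],
    [0, 0, -0.002],
  ],
  turn=[0, 0],
)

```text
t: 5.25
eef_pos: [615.2, 44.0, 55.0]
tcp_rot: [-1.293, 1.571, -2.672]
ft_force: [-0.1, -1.2, -1.0]
opening: 0.252
```

Call:
carry_out(
  grip=[0.5, 0.5],
  linear=[
    [0, 0, -0.002],
    [0, 0, 0],
  ],
  turn=[0, 0],
)

```text
t: 5.45
eef_pos: [614.9, 45.0, 55.1]
tcp_rot: [-1.673, 1.571, -3.051]
ft_force: [0.2, -0.3, -0.5]
opening: 0.25
```

Call:
carry_out(
  grip=[0.5, 0.5],
  linear=[
    [0, 0, -0.002],
    [0, 0, 0],
  ],
  turn=[0, 0],
)

```text
t: 5.65
eef_pos: [614.8, 46.0, 55.1]
tcp_rot: [-0.129, 1.571, -1.507]
ft_force: [0.0, 0.0, -0.0]
opening: 0.25
```

Call:
carry_out(
  grip=[0.5, 0.5],
  linear=[
    [0, 0, -0.002],
    [0, 0, 0],
  ],
  turn=[0, 0],
)

```text
t: 5.85
eef_pos: [614.8, 46.6, 55.2]
tcp_rot: [0.449, 1.57, -0.929]
ft_force: [1.1, -3.9, 1.4]
opening: 0.255
```

Call:
carry_out(
  grip=[0.5, 0.5],
  linear=[
    [0, 0, -0.001],
    [0, 0, 0],
  ],
  turn=[0, 0],
)

```text
t: 6.05
eef_pos: [614.8, 46.6, 55.3]
tcp_rot: [0.327, 1.57, -1.052]
ft_force: [-0.2, -7.0, 0.7]
opening: 0.25
```

Contact: 7 N at the stop, TCP stalled. Backing off and checking the slots.

Call:
carry_out(
  grip=[0.5, 0.5, 0.5, 0.5, 0.5],
  linear=[
    [0, 0, 0.006],
    [0, 0, 0.02],
    [-0.08, 0, 0],
    [-0.08, 0, 0],
    [-0.06, 0, 0],
  ],
  turn=[0, 0, 0, 0, 0],
)

```text
t: 6.55
eef_pos: [617.4, 34.2, 167.3]
tcp_rot: [1.456, 1.569, 0.078]
ft_force: [-0.1, 0.1, -0.3]
opening: 0.25
```

Call:
carry_out(
  grip=[-0.5, -0.5, -0.5, -0.5],
  linear=[
    [0, 0, -0.06],
    [0, 0, -0.06],
    [0, 0, -0.0],
    [0, 0, 0],
  ],
  turn=[0, 0, 0, 0],
)

```text
t: 6.95
eef_pos: [605.6, 93.5, 165.1]
tcp_rot: [0.387, 1.571, -0.99]
ft_force: [0.3, -0.4, -0.4]
opening: 0.53
```

Run:
```python
from h import *
import json
s=env.state();i,im=snap("wrist","w4.png");json.dump({k:np.array(v).tolist() if not isinstance(v,str) else v for k,v in i.items()},open("w4.json","w"));print(s["t"],s["eef_pos"],s["ft_force"],s["joints"]);d=np.array([-.1876,.9823]);print("along",s["eef_pos"][:2]@d);print(toolR().round(4))
cv2.imwrite("pics/w4c.png",cv2.resize(im[:200,180:340],None,fx=3,fy=3,interpolation=cv2.INTER_CUBIC))
```

```text
6.95 [605.6022905   93.5185864  165.12938358] [ 0.25236893 -0.41212432 -0.36435766] [ 4.55101511e-02  5.41095096e-01  1.65876557e+00 -1.42844629e-04
  9.41663508e-01 -1.48071213e-01]
along -21.747682282229675
[[-1.000e-04  9.815e-01  1.915e-01]
 [-1.000e-04  1.915e-01 -9.815e-01]
 [-1.000e+00 -2.000e-04  1.000e-04]]
```

View pics/w4c.png

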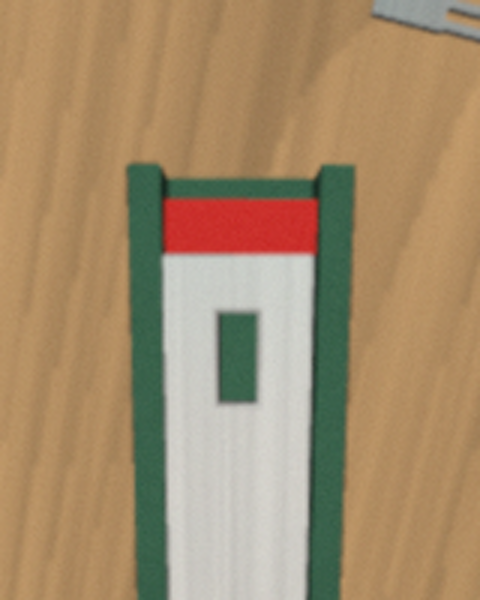

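The bracket front touches the red stop (crop row 254), and the slot at crop (237,357) shows the green hollow all through, so the slots coincide.

Run:
```python
from h import *
import json
d=np.array([-.1876,.9823]);n=np.array([.9823,.1876])
i=json.load(open("w4.json"));im=cv2.imread("pics/w4.png")
m=cv2.inRange(hsv(im),(45,60,20),(95,255,255));m[:95]=0;m[145:]=0;m[:,240:]&=255;m[:,:245]=0;m[:,272:]=0
c=max(cv2.findContours(m,0,1)[0],key=cv2.contourArea);r=cv2.minAreaRect(c);b=cv2.boundingRect(c);print(r,b)
cols=np.array([u for u in r[0]]);P=onz(i,cols,34);print("slot",P.round(1),P[:2]@d,P[:2]@n)
q=[onz(i,(259,v),34)[:2]@d for v in (b[1]-.5,b[1]+b[3]-.5)];print("ends",q,"stop",onz(i,(259,254/3),34)[:2]@d)
f=railfit(im,i,range(70,190),(200,320));dd=(f[0][:2]*np.sign(f[0][1])+f[1][:2]*np.sign(f[1][1]));dd/=np.linalg.norm(dd);print("rail yaw",np.degrees(np.arctan2(dd[1],dd[0])),[float(x[2:]@np.array([dd[1],-dd[0]])) for x in f])
it,t=snap("top","t1.png")
i1=json.load(open("w1.json"));t0=cv2.imread("pics/top0.png")
h=hsv(t0);k=np.zeros(t0.shape[:2],np.uint8);k[195:225,325:355]=255
o=cv2.inRange(h,(4,160,110),(14,255,255))&k;u=cv2.findNonZero(o);print("top wing px",u.reshape(-1,2).mean(0))
print("wing tri",tri([(i1,(241.9,143.2)),(it,u.reshape(-1,2).mean(0))]))
m=cv2.inRange(hsv(t),(45,60,20),(95,255,255));cv2.imwrite("pics/t1m.png",m)
p=proj(it,P);print("slot proj top",p);x,y=p.astype(int);w=m[y-5:y+6,x-7:x+8];v=cv2.connectedComponentsWithStats(w);print(v[2].tolist(),v[3]+[x-7,y-5])
for st in [v[3][k]+[x-7,y-5] for k in range(1,v[0])]:print(tri([(i,cols),(it,st)]))
```

```text
((258.5, 118.5), (27.0, 11.0), 90.0) (253, 105, 12, 28)
slot [594.  151.5  34. ] 37.390760017321384 611.8658887162312
ends [np.float64(49.53252943257452), np.float64(24.97939076158289)] stop 66.27972129565181
rail yaw 100.71832 [581.027587890625, 644.2788696289062]
top wing px [341.17391304 207.13043478]
wing tri (array([ 516.7570945 , -252.46716263,   62.96076782]), [1.8800148888692019, 1.8800148888692223])
slot proj top [190.97072745 179.39575849]
[[0, 0, 15, 11, 165]] [[190. 179.]]
```

Call:
carry_out(
  grip=[-0.4, -0.4, -0.4, -0.4, -0.4],
  linear=[
    [0, -0.0385, 0.081],
    [0, -0.0385, 0.081],
    [0, -0.0385, 0.081],
    [0, -0.0385, 0.081],
    [0, -0.0385, 0.081],
  ],
  turn=[0, 0, 0, 0, 0],
)

```text
t: 7.55
eef_pos: [549.1, -126.3, 165.1]
tcp_rot: [0.143, 1.571, -1.236]
ft_force: [1.5, 0.7, -0.4]
opening: 0.701
```

Call:
carry_out(
  grip=[-0.4, -0.4, -0.4, -0.4, -0.4],
  linear=[
    [0, -0.0385, 0.081],
    [0, -0.0385, 0.081],
    [0, -0.0385, 0.081],
    [0, 0, 0],
    [0, 0, 0],
  ],
  turn=[0, 0, 0, 0.0468, 0.0468],
)

```text
t: 8.05
eef_pos: [515.4, -256.5, 164.8]
tcp_rot: [-1.795, 1.571, 2.807]
ft_force: [-0.2, -0.7, -0.4]
opening: 0.697
```

Call:
carry_out(
  grip=[-0.4, -0.4, -0.4, -0.4, -0.4],
  linear=[
    [0, 0, 0],
    [0, 0, 0],
    [0, 0, 0],
    [0, 0, 0],
    [0, 0, 0],
  ],
  turn=[0.0468, 0.0468, 0.0468, 0.0468, 0.0468],
)

```text
t: 8.55
eef_pos: [516.0, -255.0, 165.0]
tcp_rot: [-0.882, 1.571, 2.987]
ft_force: [0.3, 0.5, -0.4]
opening: 0.699
```

Call:
carry_out(
  grip=[-0.4, -0.4, -0.4, -0.4, -0.4],
  linear=[
    [0, 0, 0],
    [0, 0, 0],
    [0, 0, 0],
    [0, 0, 0],
    [0, 0, 0],
  ],
  turn=[0.0468, 0.0468, 0.0468, 0.0468, 0.0468],
)

```text
t: 9.05
eef_pos: [516.0, -255.0, 165.0]
tcp_rot: [-0.126, 1.571, 3.007]
ft_force: [0.5, 0.3, -0.5]
opening: 0.699
```

Run:
```python
from h import *
s=env.state();i,im=snap("wrist","w5.png");p=proj(i,(516.7,-254,50)).astype(int);print(s["t"],s["eef_pos"],p,s["joints"].round(2));print(toolR().round(4))
print(meas(im,i,(p[0]-60,max(0,p[1]-60),p[0]+60,p[1]+60)))
```

```text
9.05 [ 515.95871315 -255.01183401  164.97097159] [256 186] [-0.57  0.49  1.75 -0.    0.9   1.01]
[[-1.000e-04 -1.740e-02 -9.998e-01]
 [ 0.000e+00 -9.998e-01  1.740e-02]
 [-1.000e+00 -0.000e+00  1.000e-04]]
{'wing_c': array([ 516.3, -253.8]), 'size': array([10. , 25.8]), 'yaw': np.float32(-0.5), 'px': array([256., 193.]), 'fl': array([ 517.2, -254. ]), 'fr': 17.9}
```

Call:
carry_out(
  grip=[-0.4, -0.4, -0.4, -0.4, -0.4],
  linear=[
    [0.06, -0.0022, -0.0016],
    [0.08, 0, 0],
    [0.06, 0, 0],
    [0.025, 0, 0],
    [0, 0, 0],
  ],
  turn=[-0.003, 0, 0, 0, 0],
)

```text
t: 9.6
eef_pos: [516.5, -253.1, 51.4]
tcp_rot: [-0.547, 1.568, 2.604]
ft_force: [0.2, -0.4, 1.0]
opening: 0.702
```

Call:
carry_out(
  grip=[1, 1, 1, 1, 1],
  linear=[
    [0, 0, 0],
    [0, 0, 0],
    [0, 0, 0],
    [0, 0, 0],
    [0, 0, 0],
  ],
  turn=[0, 0, 0, 0, 0],
)

```text
t: 10.1
eef_pos: [517.4, -252.9, 53.2]
tcp_rot: [2.499, 1.57, -0.634]
ft_force: [0.0, 0.4, 0.4]
opening: 0.337
```

Call:
carry_out(
  grip=[1, 1, 1, 1, 1],
  linear=[
    [0, 0, 0],
    [0, 0, 0],
    [0, 0, 0],
    [0, 0, 0],
    [0, 0, 0],
  ],
  turn=[0, 0, 0, 0, 0],
)

```text
t: 10.6
eef_pos: [517.2, -252.9, 52.6]
tcp_rot: [1.864, 1.571, -1.269]
ft_force: [-0.5, -0.8, 1.8]
opening: 0.103
```

Call:
carry_out(
  grip=[1, 1, 1, 1, 1],
  linear=[
    [-0.04, 0, 0],
    [-0.08, 0, 0],
    [-0.08, 0, 0],
    [-0.025, 0, 0],
    [0, 0, 0],
  ],
  turn=[0, 0, -0.0469, -0.0469, -0.0469],
)

```text
t: 11.1
eef_pos: [517.9, -253.2, 167.6]
tcp_rot: [2.104, 1.567, -0.581]
ft_force: [0.1, -0.1, -1.4]
opening: 0.103
```

Call:
carry_out(
  grip=[1, 1, 1, 1, 1],
  linear=[
    [0, 0, 0],
    [0, 0, 0],
    [0, 0, 0],
    [0, 0, 0],
    [0, 0, 0],
  ],
  turn=[-0.0469, -0.0469, -0.0469, -0.0469, -0.0469],
)

```text
t: 11.6
eef_pos: [517.1, -252.8, 165.0]
tcp_rot: [-1.591, 1.571, 2.744]
ft_force: [0.2, -0.4, -0.5]
opening: 0.104
```

Call:
carry_out(
  grip=[1, 1, 1, 1, 1],
  linear=[
    [0, 0, 0],
    [0, 0, 0],
    [0, 0, 0],
    [0, 0, 0],
    [0, 0.0336, -0.085],
  ],
  turn=[-0.0469, -0.0469, -0.0469, -0.0469, 0],
)

```text
t: 12.1
eef_pos: [524.9, -210.6, 164.9]
tcp_rot: [0.265, 1.57, -1.096]
ft_force: [0.9, 1.7, -1.3]
opening: 0.105
```

Call:
carry_out(
  grip=[1, 1, 1, 1, 1],
  linear=[
    [0, 0.0336, -0.085],
    [0, 0.0336, -0.085],
    [0, 0.0336, -0.085],
    [0, 0.0336, -0.085],
    [0, 0.0336, -0.085],
  ],
  turn=[0, 0, 0, 0, 0],
)

```text
t: 12.6
eef_pos: [563.7, 19.2, 165.1]
tcp_rot: [-0.753, 1.571, -2.118]
ft_force: [1.2, -1.3, -0.4]
opening: 0.103
```

Call:
carry_out(
  grip=[1, 1, 1, 1, 1],
  linear=[
    [0, 0.0336, -0.085],
    [0, 0.0336, -0.085],
    [0, 0.0336, -0.085],
    [0, 0, 0],
    [0, 0, 0],
  ],
  turn=[0, 0, 0, 0, 0],
)

```text
t: 13.1
eef_pos: [586.7, 153.3, 164.7]
tcp_rot: [-1.308, 1.57, -2.671]
ft_force: [-0.1, -0.7, -0.4]
opening: 0.105
```

Run:
```python
from h import *
import json
s=env.state();i,im=snap("wrist","w6.png");json.dump({k:np.array(v).tolist() if not isinstance(v,str) else v for k,v in i.items()},open("w6.json","w"));print(s["t"],s["eef_pos"],s["opening"],s["joints"].round(2));print(toolR().round(4))
```

```text
13.1 [586.71353426 153.28687885 164.68695408] 0.10478860990361878 [ 0.15  0.53  1.67 -0.    0.93 -0.06]
[[-7.000e-04  9.788e-01  2.049e-01]
 [-4.000e-04  2.049e-01 -9.788e-01]
 [-1.000e+00 -8.000e-04  3.000e-04]]
```

View pics/w6.png

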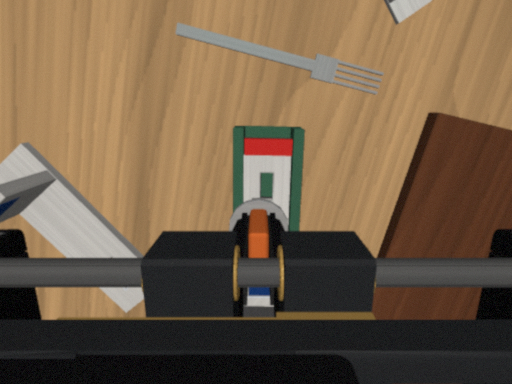

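The gripped screw's wing is at (259,225) with the flange arc's top at (259,200). The slot shows at (266,186), with the red stop at row 146.

Run:
```python
from h import *
import json
from scipy.optimize import least_squares
i=json.load(open("w6.json"));im=cv2.imread("pics/w6.png");h=hsv(im)
s=env.state();T=toolR();e=s["eef_pos"];zf=e[2]-46+27.5
g=cv2.inRange(h,(0,0,90),(180,60,190))
L=[]
for v in range(202,226):
    row=im[v].astype(int)
    a=[x for x in range(226,256) if g[v,x]]; b=[x for x in range(262,294) if g[v,x]]
    if a:L.append((min(a)-.5,v))
    if b:L.append((max(b)+.5,v))
print(L[::3])
P=np.array([onz(i,u,zf) for u in L])
Q=(P-e)@T
f=least_squares(lambda c:np.hypot(Q[:,1]-c[0],Q[:,2]-c[1])-18,[0,0],loss="soft_l1");print("flange centre in tool y,z",f.x,np.abs(f.fun).mean())
m=cv2.inRange(h,(45,60,20),(95,255,255));m[:168]=0;m[203:]=0;m[:,:254]=0;m[:,280:]=0
c=max(cv2.findContours(m,0,1)[0],key=cv2.contourArea);b=cv2.boundingRect(c);print(b)
cx=b[0]+b[2]/2-.5
S=np.array([onz(i,(cx,b[1]+b[3]/2-.5),34)]);print("slot (part visible)",S,(S-e)@T)
fl=railfit(im,i,range(140,195),(215,320));dd=(fl[0][:2]*np.sign(fl[0][1])+fl[1][:2]*np.sign(fl[1][1]));dd/=np.linalg.norm(dd);print("rail yaw",np.degrees(np.arctan2(dd[1],dd[0])),"ctr off",np.mean([float(x[2:]@np.array([.9823,.1876])) for x in fl]))
stop=onz(i,(268,154.5),34);print("stop along",stop[:2]@np.array([-.1876,.9823]))
```

```text
[(242.5, 202), (289.5, 203), (238.5, 205), (288.5, 206), (234.5, 208), (288.5, 209), (232.5, 211), (288.5, 212), (231.5, 214), (288.5, 215), (230.5, 217), (288.5, 218), (229.5, 220), (288.5, 221), (229.5, 223), (288.5, 224)]
flange centre in tool y,z [ 0.72167916 -4.22006727] 0.8486534926541361
(261, 173, 11, 24)
slot (part visible) [[593.68679371 152.88207675  34.        ]] [[130.77479459   7.0462836    0.79291383]]
rail yaw 100.68227 ctr off 612.6724619812012
stop along 67.36650497322682
```

Run:
```python
from h import *
import json
from scipy.optimize import least_squares
i=json.load(open("w6.json"));im=cv2.imread("pics/w6.png")
print([(v,im[v,268:294].mean(1).astype(int).tolist()) for v in (206,214,222)])
print([(v,im[v,228:246].mean(1).astype(int).tolist()) for v in (206,214,222)])
print("col259",im[190:212,257:262].mean((1,2)).astype(int).tolist())
e=env.state()["eef_pos"];T=toolR();zf=e[2]-18.5
L=[(242.5,202),(238.5,205),(234.5,208),(232.5,211),(231.5,214),(230.5,217),(229.5,220),(229.5,223)]
Q=(np.array([onz(i,u,zf) for u in L])-e)@T
f=least_squares(lambda c:np.hypot(Q[:,1]-c[0],Q[:,2]-c[1])-18,[0,0]);print(f.x,f.fun.round(2))
print("expected flange proj centre",proj(i,e+T@[18.5,0,0]),"edges",proj(i,e+T@[18.5,-18,0]),proj(i,e+T@[18.5,18,0]),proj(i,e+T@[18.5,0,-18]))
```

```text
[(206, [148, 148, 147, 146, 150, 148, 145, 140, 130, 120, 123, 146, 173, 187, 192, 194, 193, 193, 193, 189, 159, 78, 53, 69, 72, 69]), (214, [121, 100, 49, 12, 8, 10, 51, 106, 138, 146, 144, 143, 143, 143, 141, 133, 138, 176, 192, 191, 152, 68, 56, 73, 69, 71]), (222, [32, 22, 19, 13, 11, 0, 12, 18, 17, 16, 10, 16, 57, 106, 137, 146, 142, 142, 146, 147, 123, 63, 66, 72, 73, 70])]
[(206, [127, 130, 131, 129, 109, 81, 70, 73, 78, 79, 96, 118, 130, 140, 148, 149, 147, 148]), (214, [128, 129, 127, 123, 116, 130, 141, 142, 142, 144, 144, 144, 142, 116, 57, 19, 11, 15]), (222, [128, 134, 141, 140, 141, 144, 140, 124, 76, 19, 11, 7, 15, 6, 5, 15, 19, 16])]
col259 [141, 139, 138, 139, 139, 139, 138, 126, 111, 116, 132, 143, 143, 143, 146, 147, 149, 145, 133, 106, 82, 83]
[ 0.23017716 -2.33876939] [-0.21 -0.19  0.33  0.3  -0.   -0.1   0.03 -0.22]
expected flange proj centre [258.9120491  229.48851069] edges [228.7559787  229.46992614] [289.06308156 229.50709214] [258.96047014 200.6574526 ]
```

Call:
carry_out(
  grip=[1, 1, 1, 1, 1],
  linear=[
    [0, 0.0144, 0.0072],
    [0.05, 0, 0],
    [0.06, 0, 0],
    [0.03, 0, 0],
    [0, 0, 0],
  ],
  turn=[0.006, 0, 0, 0, 0],
)

```text
t: 13.65
eef_pos: [594.5, 148.8, 93.2]
tcp_rot: [-1.573, 1.567, -2.96]
ft_force: [0.1, -0.2, 0.5]
opening: 0.103
```

Run:
```python
from h import *
s=env.state();e=s["eef_pos"];i,im=snap("wrist","w7.png");T=toolR();print(s["t"],e,"along",e[:2]@[-.1876,.9823],"off",e[:2]@[.9823,.1876],"yaw_y",np.degrees(np.arctan2(T[1,1],T[0,1])),s["ft_force"])
```

```text
13.65 [594.46942301 148.7655588   93.16768683] along 34.60994465099577 off 611.8557330562353 yaw_y 10.573668761696295 [ 0.1411122  -0.23172696  0.50318174]
```

Call:
carry_out(
  grip=[1, 1],
  linear=[
    [0, 0.0004, 0],
    [0, 0, 0],
  ],
  turn=[0, 0],
)

```text
t: 13.9
eef_pos: [595.7, 150.1, 96.3]
tcp_rot: [1.479, 1.569, 0.094]
ft_force: [0.2, -0.6, -1.0]
opening: 0.102
```

Run:
```python
from h import *
s=env.state();e=s["eef_pos"];i,im=snap("wrist","w8.png");T=toolR();print(s["t"],e,"along",e[:2]@[-.1876,.9823],"off",e[:2]@[.9823,.1876],"yaw_y",np.degrees(np.arctan2(T[1,1],T[0,1])),s["ft_force"])
cv2.imwrite("pics/w8c.png",cv2.resize(im[130:260,200:330],None,fx=4.5,fy=4.5,interpolation=cv2.INTER_CUBIC))
```

```text
13.9 [595.74135443 150.10263527  96.27811653] along 35.684740534529425 off 613.35598683757 yaw_y 10.67808738473277 [ 0.15140711 -0.63490642 -0.98133149]
```

View pics/w8c.png

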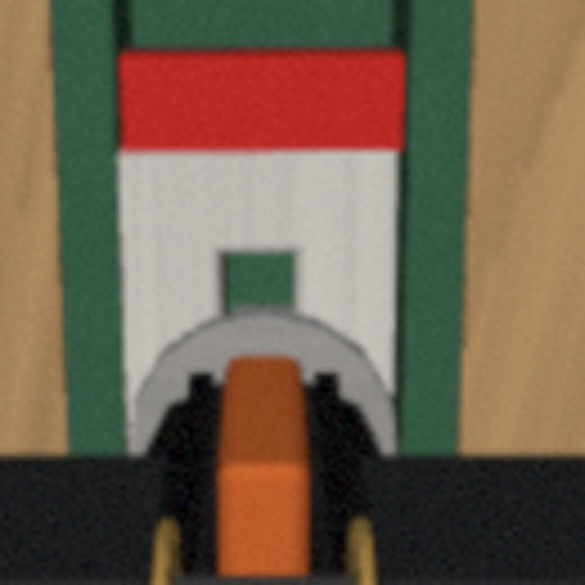

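The slot (crop x≈260) sits slightly left of the flange centre (≈265). The visible part of the slot is straight ahead and the yaw is aligned. Correcting by about 1 mm and descending.

Call:
carry_out(
  grip=[1, 1, 1, 1],
  linear=[
    [0, -0.002, -0.0024],
    [0.026, 0, 0],
    [0, 0, 0],
    [0, 0, 0],
  ],
  turn=[0, 0, 0, 0],
)

```text
t: 14.35
eef_pos: [593.6, 151.5, 81.5]
tcp_rot: [-1.526, 1.57, -2.91]
ft_force: [-0.4, -0.6, 0.5]
opening: 0.107
```

Call:
carry_out(
  grip=[1, 1, 1],
  linear=[
    [0.004, 0, 0],
    [0.004, 0, 0],
    [0, 0, 0],
  ],
  turn=[0, 0, 0],
)

```text
t: 14.65
eef_pos: [593.8, 151.4, 77.9]
tcp_rot: [-1.232, 1.571, -2.616]
ft_force: [-1.3, -0.8, -0.0]
opening: 0.101
```

```bash
cat > p.py <<'E'
from h import *
s=env.state();e=s["eef_pos"];T=toolR();print(s["t"],e.round(2),"along",e[:2]@[-.1876,.9823],"off",e[:2]@[.9823,.1876],"yaw_y",np.degrees(np.arctan2(T[1,1],T[0,1])).round(2),s["ft_force"].round(2),s["moment"].round(3),s["opening"])
E
python3 p.py
```

```text
14.65 [593.78 151.43  77.86] along 37.354782641282014 off 611.6808241116448 yaw_y 10.71 [-1.3  -0.83 -0.05] [ 0.001 -0.117 -0.014] 0.10052643791870976
```

Call:
carry_out(
  grip=[1, 1, 1],
  linear=[
    [0.002, 0.0008, 0.0006],
    [0.003, 0, 0],
    [0, 0, 0],
  ],
  turn=[0, 0, 0],
)

```text
t: 14.95
eef_pos: [594.3, 151.2, 75.4]
tcp_rot: [-0.91, 1.571, -2.294]
ft_force: [-0.1, 0.3, -1.5]
opening: 0.103
```

Call:
carry_out(
  grip=[1, 1, 1],
  linear=[
    [0.003, 0, 0],
    [0.003, 0, 0],
    [0, 0, 0],
  ],
  turn=[0, 0, 0],
)

```text
t: 15.25
eef_pos: [594.2, 151.2, 72.4]
tcp_rot: [-1.397, 1.57, -2.781]
ft_force: [0.1, -0.1, -0.4]
opening: 0.105
```

```bash
python3 p.py
```

```text
15.25 [594.18 151.19  72.36] along 37.04963209654697 off 612.0281923486248 yaw_y 10.7 [ 0.07 -0.12 -0.42] [-0.045 -0.149 -0.041] 0.10494386017655731
```

Call:
carry_out(
  grip=[1, 1, 1],
  linear=[
    [0.003, 0, 0],
    [0.003, 0, 0],
    [0, 0, 0],
  ],
  turn=[0, 0, 0],
)

```text
t: 15.55
eef_pos: [594.2, 151.2, 69.4]
tcp_rot: [-1.327, 1.57, -2.711]
ft_force: [-0.1, -0.1, -1.6]
opening: 0.106
```

Call:
carry_out(
  grip=[1, 1, 1],
  linear=[
    [0.003, 0, 0],
    [0.003, 0, 0],
    [0, 0, 0],
  ],
  turn=[0, 0, 0],
)

```text
t: 15.85
eef_pos: [594.2, 151.2, 66.4]
tcp_rot: [-1.348, 1.57, -2.732]
ft_force: [-0.1, 0.0, 0.1]
opening: 0.103
```

Call:
carry_out(
  grip=[1, 1, 1, 1],
  linear=[
    [0.003, 0, 0],
    [0.003, 0, 0],
    [0.003, 0, 0],
    [0, 0, 0],
  ],
  turn=[0, 0, 0, 0],
)

```text
t: 16.25
eef_pos: [594.2, 151.2, 61.8]
tcp_rot: [-1.423, 1.57, -2.807]
ft_force: [0.0, -0.2, -0.2]
opening: 0.104
```

Call:
carry_out(
  grip=[1, 1, 1, 1],
  linear=[
    [0.003, 0, 0],
    [0.003, 0, 0],
    [0.002, 0, 0],
    [0, 0, 0],
  ],
  turn=[0, 0, 0, 0],
)

```text
t: 16.65
eef_pos: [594.2, 151.2, 57.9]
tcp_rot: [-1.323, 1.571, -2.707]
ft_force: [0.0, -0.7, -0.4]
opening: 0.106
```

Clean through both slots. Last bit, feeling for the flange.

Call:
carry_out(
  grip=[1, 1],
  linear=[
    [0.0016, 0, 0],
    [0, 0, 0],
  ],
  turn=[0, 0],
)

```text
t: 16.85
eef_pos: [594.3, 151.2, 57.3]
tcp_rot: [-0.588, 1.571, -1.972]
ft_force: [-0.2, 0.6, -0.5]
opening: 0.103
```

Call:
carry_out(
  grip=[1, 1],
  linear=[
    [0.0014, 0, 0],
    [0, 0, 0],
  ],
  turn=[0, 0],
)

```text
t: 17.05
eef_pos: [594.3, 151.2, 56.6]
tcp_rot: [0.951, 1.571, -0.433]
ft_force: [-0.1, 0.7, -0.6]
opening: 0.101
```

Call:
carry_out(
  grip=[1, 1],
  linear=[
    [0.001, 0, 0],
    [0, 0, 0],
  ],
  turn=[0, 0],
)

```text
t: 17.25
eef_pos: [594.3, 151.2, 56.6]
tcp_rot: [1.214, 1.57, -0.169]
ft_force: [-1.2, -1.6, 5.2]
opening: 0.105
```

Call:
carry_out(
  grip=[1, 1, 1, 1, 1],
  linear=[
    [-0.001, 0, 0],
    [0, 0, 0],
    [0, 0, 0],
    [0, 0, 0],
    [0, 0, 0],
  ],
  turn=[0, 0.0455, 0.0455, 0.0455, 0.0455],
)

```text
t: 17.75
eef_pos: [594.4, 151.2, 56.7]
tcp_rot: [1.771, 1.571, -0.19]
ft_force: [0.9, -0.3, 1.0]
opening: 0.109
```

Call:
carry_out(
  grip=[1, 1, 1, 1, 1],
  linear=[
    [0, 0, 0],
    [0, 0, 0],
    [0, 0, 0],
    [0, 0, 0],
    [0, 0, 0],
  ],
  turn=[0.0455, 0.0455, 0.0455, 0.0455, 0.0455],
)

```text
t: 18.25
eef_pos: [594.4, 151.2, 56.6]
tcp_rot: [2.324, 1.571, -0.353]
ft_force: [0.5, 0.0, 1.2]
opening: 0.108
```

Call:
carry_out(
  grip=[1, 1, 1, 1],
  linear=[
    [0, 0, 0],
    [0, 0, 0],
    [0, 0, 0],
    [0, 0, 0],
  ],
  turn=[0.0455, 0.0455, 0, 0],
)

```text
t: 18.65
eef_pos: [594.4, 151.2, 56.6]
tcp_rot: [2.799, 1.571, -0.153]
ft_force: [0.8, 0.2, 1.2]
opening: 0.103
```

```bash
python3 p.py
```

```text
18.65 [594.38 151.23  56.65] along 37.045013097947844 off 612.2319195786242 yaw_y -79.14 [0.77 0.17 1.22] [ 0.076 -0.     0.008] 0.10250052180032375
```

Turned 90°. Releasing and lifting.

Call:
carry_out(
  grip=[0.2, 0.2, 0.2, 0.2, 0.2],
  linear=[
    [0, 0, 0],
    [0, 0, 0],
    [0, 0, 0],
    [0, 0, 0],
    [0, 0, 0],
  ],
  turn=[0, 0, 0, 0, 0],
)

```text
t: 19.15
eef_pos: [594.3, 151.2, 56.6]
tcp_rot: [0.922, 1.571, -2.034]
ft_force: [0.3, 0.1, 0.6]
opening: 0.39
```

Call:
carry_out(
  grip=[0.2, 0.2, 0.2, 0.2, 0.2],
  linear=[
    [-0.02, 0, 0],
    [-0.06, 0, 0],
    [-0.08, 0, 0],
    [-0.08, 0, 0],
    [0, 0, 0],
  ],
  turn=[0, 0, 0, 0, 0],
)

```text
t: 19.65
eef_pos: [596.2, 151.6, 182.6]
tcp_rot: [3.089, 1.562, 0.133]
ft_force: [-1.0, -0.6, -0.6]
opening: 0.396
```

Call:
carry_out(
  grip=[0.2, 0.2, 0.2],
  linear=[
    [0, 0, 0.06],
    [0, 0, 0.06],
    [0, 0, 0],
  ],
  turn=[0, 0, 0],
)

```text
t: 19.95
eef_pos: [532.3, 139.8, 176.8]
tcp_rot: [0.006, 1.569, -2.95]
ft_force: [0.4, 0.2, -0.3]
opening: 0.398
```

```bash
python3 p.py
python3 - <<'E'
from h import *
i,im=snap("wrist","w9.png");p=proj(i,(594,151,40)).astype(int);print(p)
try: print(meas(im,i,(max(0,p[0]-40),max(0,p[1]-50),p[0]+40,p[1]+40),76,38))
except Exception as x: print(x)
cv2.imwrite("pics/w9b.png",im)
E
```

```text
19.95 [532.33 139.8  176.76] along 37.45609522418273 off 549.1336649156314 yaw_y -79.37 [ 0.44  0.17 -0.35] [-0.002  0.057  0.014] 0.3982871537520426
[258 113]
{'wing_c': array([594., 151.]), 'size': array([23.4,  8.1]), 'yaw': np.float32(10.6), 'px': array([258., 115.]), 'fl': array([594.8, 147.9]), 'fr': 39.5}
```

View pics/w9.png

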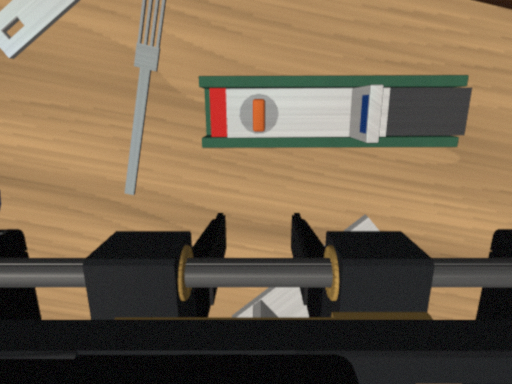

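The wing at (259,115) stands crosswise (yaw 10.6°, square to the rail to about 0.1°). The flange is flat on the bracket, which still touches the red stop at (226,113).

```bash
python3 -c "
from cell import env
print(env.job_done(),env.state()['t'])"
```

```text
the job is handed in; nothing more can be done
the job is handed in; nothing more can be done
```

The job is done and handed in at about 20 s of the 67 s allowed; no verdict is reported.

- **Bracket:** I pushed it along the rail from behind until it touched the red stop, which I felt as about 7 N with the tool stalled. A picture then showed the slots coinciding.
- **Thumbscrew:** I took it from the stand and passed it through both slots without resistance. The flange seated at 5 N, at the expected height (TCP 56.6 mm against 56.5 mm calculated). I then turned it 90° and let go.

**Last checks:**
- The final picture shows the bracket against the stop and the robot clear of everything.
- The wing measured at yaw 10.6°, against 10.7° for square to the rail.
- In that same picture the automatic flange-circle fit failed: it picked up the white bracket and gave a 39.5 mm radius. I therefore judged the flange by eye and by the seating height.
- The one two-camera height check on the wing disagreed, at 63 mm against 72 mm expected and with rays 1.9 mm apart. Two wrist-camera views agreed with 72 mm, so I used that.
- I did not compare the bystanders with their starting positions. The arm passed well above everything on its path.

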